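# Sweep counted pipe rings into the counting tray's trough and fold its lid down

## Task

Sweep the three flat pipe rings across the deck of the counting tray and over its edge into the pouring trough so that they lie flat side by side, leaving the tap aerator where it stands on the deck; then fold the trough's lid down flat over them. Only push with the fingertips or the outside of the fingers: nothing is to be pinched or lifted, and the other things on the counter stay where they are.

Things in the scene. Friction and masses are not known exactly. Their poses are not given: they have to be found in the camera images.
- tray: grey moulded counting tray, 256 (its x) by 290 mm (its y), fixed. Origin: centre of its underside, z up. Deck: y -73 to 141, x -124 to 124 mm, top at z 22 mm, with a rim 4 mm wide, top z 28 mm, on three sides; the -y side is open to the trough, which runs along x. Rings and aerator start in lanes x = -87, -29, 29, 87 mm (+-5, any order), y -30 to 70 mm
- deck_edge (a point): middle of the deck's open edge, at deck height (tray y = -73, z = 22 mm); just past it a 4 mm wide ledge for the lid lies 3 mm lower, then the trough falls off
- trough (a point): centre of the trough's floor, axes as the tray's. The trough is 64 mm wide (y = -32 to +32 mm from this point), 248 mm long (x = -124 to +124 mm) and 18 mm deep below the deck, so a ring lies flat below the shut lid but two on top of each other do not fit; at its -x end it has only an 8 mm high pouring lip with a short spout
- lid (a joint): hinge of the trough's white lid, rad: 0 = shut, flat over the trough, flush with the deck; opens upward and outward to 1.95; starts at 1.7 to 1.92. Hinge line along the tray's x at tray y -143, z 21 mm; lid 246 mm long, reaches 68 mm from the hinge, 3 mm thick. Stiff: it stays at any angle and takes about 1 N at its free edge to move; no latch
- lid_edge (a point): middle of the lid's free edge, 68 mm from the hinge line
- ring_0: flat chromed pipe ring, 40 mm across, 10 mm thick, 35 to 70 g, one of three lying flat on the tray's deck at the start; solid enough to push at the rim. Origin: centre of its underside as it lies at the start (z up)
- ring_1: flat chromed pipe ring, 40 mm across, 10 mm thick, 35 to 70 g, one of three lying flat on the tray's deck at the start; solid enough to push at the rim. Origin: centre of its underside as it lies at the start (z up)
- ring_2: flat chromed pipe ring, 40 mm across, 10 mm thick, 35 to 70 g, one of three lying flat on the tray's deck at the start; solid enough to push at the rim. Origin: centre of its underside as it lies at the start (z up)
- aerator: chromed tap aerator, an upright stepped cylinder 34 mm across and 31 mm tall, standing on the deck among the rings; not to be moved. Origin: centre of its underside
- small_carton: plain brown carton, 88 x 52 x 62 mm, to the left of the tray; bystander. Origin: centre of its underside
- glue_bottle: small white bottle with pointed cap, 28 mm across, 84 mm tall, right of the tray; bystander. Origin: centre of its underside
- tape_roll: roll of clear tape lying flat, 98 mm across, 48 mm tall, right of the tray; bystander. Origin: centre of its underside
- copper_cap: copper pipe cap, 39 mm across, 37 mm tall, right of the tray; bystander. Origin: centre of its underside
Things that resemble listed ones, but are neither listed nor needed, are in the scene too. What is shaped like the ring_1 but black or pink is not meant. What is shaped like the ring_0 but red is not meant.

How it is judged:
By the outcome, as a careful person would: the job done as asked, in the order asked, and still so for the second after the job is handed in, with the robot touching nothing.
It also fails if it takes over 64 s, if anything falls off the work surface, if the arm or the gripper's body presses on something with over 40 N, if the wrist force passes 120 N, or if a joint passes its speed limit or range.

## Robot

A 6-joint arm with a two-finger parallel gripper is mounted at the origin on a cart in front of the work surface, level with it; the furniture and walls round the work are solid. World frame = base frame: x ahead of the robot, y to its left, z up, the work surface at z = 0. Lengths are in mm, angles in degrees, forces in N, time in s.
With the tool pointing down it reaches from about 375 to 825 mm from the base axis. Payload 5.5 kg.
Tool frame: the origin (TCP) lies midway between the tips of the shut fingers; the grasp point (between the pads) lies 19 mm behind it; z points along the fingers, y is the line along which they close (so a half turn about z gives the same grasp; the last joint's range is limited). The gripper opens to 85 mm and grips with 20 to 120 N. Pads are 22 mm wide; open, the fingers measure 114 mm over their backs; the gripper's body (76 mm by 85 mm) begins 54 mm behind the grasp point. The pads swing forward as they close: fully open they stand 13 mm farther back than shut.
Start: joints at [65.776, 17.962, -2.699, 69.339, 0, 90], TCP at [246.186, 547.163, 231.299] pointing down, gripper open.
Joint ranges: [-152.73, 152.73], [-39.44, 99.34], [-58.76, 71.6], [-118.89, 123.64], [-81.53, 83.1], [-180, 180]. Speed limits (degrees/s): [136.94, 136.94, 172.46, 180, 180, 180].

## Interface

Orientations are given as [roll, pitch, yaw] about the fixed x, y, z axes, in that order (R = Rz(yaw) Ry(pitch) Rx(roll)).
In Python, from station import ctrl gives the robot as it stands.
- The arm moves only by the shell command python3 -m creep 'ROWS' [OPENING] [FORCE]. ROWS is JSON, a list of rows, each an object with "slide": the shift along the world's x, y, z in cm, a list of three; "rotation": the turn, a rotation vector about the world's x, y, z in rad, a list of three. A call has 1 to 20 rows; each row is the pose to reach, as a shift and turn from the pose commanded when the call began; what a row does not reach only later rows make up. A row lasts 1/12 s, in which the tool goes at most 41.7 mm and 7.16 degrees, less where a joint would pass 70% of its speed; a pose out of reach is approached as far as the arm can. A call with a gripper value outside its range is refused whole. OPENING is the finger opening in cm, from 0 to 8.54, set as the call begins (- or left out, the last holds). The fingers move at their own pace and stop on an object; FORCE is the grip in N (left out, the last holds). Time passes only in rows, so rows that repeat a pose let the fingers close. It gives the time, the measured TCP pose, the force, the opening and the grip force at its end, in the units of the state.
- ctrl.get_state(): the state, without advancing time (a new reading comes with each control period).
- ctrl.camera(name): name is "side" or "top" or "wrist"; returns the picture (420x560x3 uint8, red, green, blue); there is no depth.
- ctrl.camera_info(name): a dict with "mtx" (3x3 intrinsics, pixels), "camera_from_world" (4x4, takes a point from world to camera coordinates); the wrist camera has in their place "mount" (4x4, takes a point from camera to tool coordinates, whose origin is the TCP and whose axes are the flange's). Camera axes: x right, y down, z forward; pixel columns grow to the right and rows downward; lengths in mm; the calibration is good to about 2 mm. A picture is of the moment at which its call begins: read the wrist's pose just before it. camera_info takes no time and is no camera call.
- ctrl.sign_off(): hands the job in; it is judged then, once.
The state is a dict: "clock": time; "joint_pos": joint angles; "joint_vel": joint speeds; "effort": joint torques, N m; "ee_pos": TCP position; "tool_rot": TCP orientation; "contact_force": force on the tool from outside, world axes, zero at the start; "moment": the same for the moment, N m; "gripper_width": finger opening in mm; "grasp_force": force on a finger pad.
Only numpy, scipy, OpenCV 4.12 (cv2) and the standard library are available. Lean on these libraries where they do the work, as an engineer would, in place of code of your own. Each camera call takes 0.05 s, during which the arm holds its last target. There are 200 camera calls.

## Working session

There is one attempt and no reset: what is moved stays moved. The work goes in short steps, Python scripts to look and compute and a shell command to move; the robot and the scene stay as the last step left them, time stands still between calls to the robot, and variables do not carry over. Pictures are saved under pics/ and viewed, at most 10 in all, crops included, and the job is handed in when it is done.

```bash
mkdir -p pics; ls
python3 - <<'E'
from station import ctrl
import cv2,numpy as np
for n in("top","side"):
    cv2.imwrite(f"pics/{n}0.png",ctrl.camera(n)[:,:,::-1])
    i=ctrl.camera_info(n);print(n,np.round(i["mtx"],1).tolist(),np.round(i["camera_from_world"],3).tolist())
print(ctrl.camera_info("wrist"));print(ctrl.get_state())
E
```

```text
pics
top [[413.6, 0.0, 286.0], [0.0, 413.6, 205.7], [0.0, 0.0, 1.0]] [[0.014, -1.0, -0.012, -132.426], [-0.997, -0.013, -0.079, 478.614], [0.079, 0.013, -0.997, 1049.899], [0.0, 0.0, 0.0, 1.0]]
side [[456.2, 0.0, 273.7], [0.0, 456.2, 206.8], [0.0, 0.0, 1.0]] [[0.938, -0.346, -0.011, -523.653], [-0.215, -0.559, -0.801, 80.122], [0.271, 0.753, -0.599, 1212.968], [0.0, 0.0, 0.0, 1.0]]
{'mtx': array([[367.03637609,   0.        , 282.4015344 ],
       [  0.        , 367.03637609, 208.61872154],
       [  0.        ,   0.        ,   1.        ]]), 'mount': array([[-1.41697062e-03, -9.62523760e-01, -2.71193664e-01,
         6.88139582e+01],
       [ 9.99998916e-01, -1.25513307e-03, -7.70201176e-04,
        -7.16045939e-01],
       [ 4.00952795e-04, -2.71194461e-01,  9.62524495e-01,
        -1.43807876e+02],
       [ 0.00000000e+00,  0.00000000e+00,  0.00000000e+00,
         1.00000000e+00]])}
{'clock': 0.1, 'joint_pos': array([ 6.57746568e+01,  1.79984575e+01, -2.74889640e+00,  6.93403132e+01,
        1.62203859e-03,  8.99998099e+01]), 'joint_vel': array([-0.07729502, -0.13420947,  0.12932382, -0.06618376,  0.00587574,
        0.06435497]), 'effort': array([-3.57298268e-04, -5.40767062e+01,  3.40541804e+01,  1.12039992e-02,
       -4.94720791e-05, -7.54074563e-06]), 'ee_pos': array([245.97128495, 546.68692755, 230.53534694]), 'tool_rot': array([-1.79912333e+02, -1.62232757e-03,  1.55774844e+02]), 'contact_force': array([0.22656122, 0.18653952, 0.51548927]), 'moment': array([ 0.01166443, -0.0121747 , -0.00228156]), 'grasp_force': 0.0, 'gripper_width': 85.24745879993726}
```

View pics/top0.png

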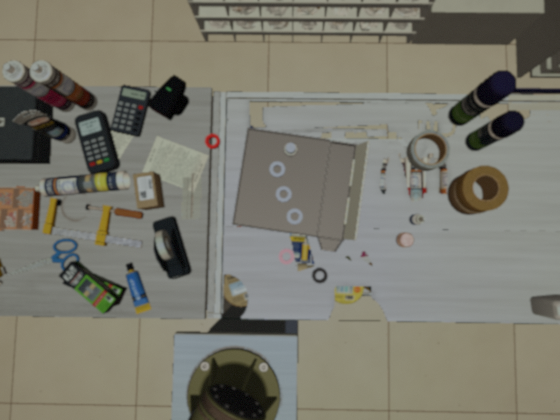

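View pics/side0.png

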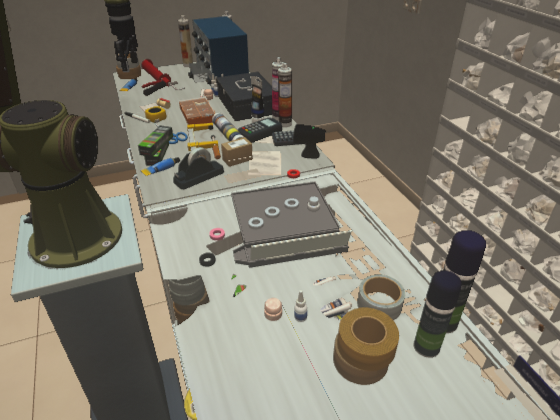

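The top view shows the rings near (277,169), (284,194) and (295,216), with the aerator at (291,149). The trough is on the right at u≈335, its spout at (335,243), and the open lid is at u≈355. I'll take a closer crop and compute ray positions.

```bash
cat > h.py <<'E'
import numpy as np,cv2
from station import ctrl
def ray(n,uv,z):
    i=ctrl.camera_info(n);K,T=i["mtx"],i["camera_from_world"]
    R,t=T[:3,:3],T[:3,3];c=-R.T@t
    d=R.T@np.linalg.inv(K)@np.array([*uv,1.]);return c+d*(z-c[2])/d[2]
def proj(n,p):
    i=ctrl.camera_info(n);q=i["camera_from_world"]@np.array([*p,1.]);q=i["mtx"]@q[:3];return q[:2]/q[2]
E
python3 - <<'E'
from h import *
a=cv2.imread("pics/top0.png")[115:255,225:375];cv2.imwrite("pics/crop0.png",cv2.resize(a,None,fx=4,fy=4,interpolation=cv2.INTER_CUBIC))
b=cv2.imread("pics/side0.png")[170:270,220:360];cv2.imwrite("pics/crop1.png",cv2.resize(b,None,fx=5,fy=5,interpolation=cv2.INTER_CUBIC))
for n,uv in dict(r1=(277,169),r2=(284,194),r3=(295,216)).items():print(n,ray("top",uv,32)[:2].round(1))
E
```

```text
r1 [ 573.5 -101.8]
r2 [ 509.2 -120.7]
r3 [ 453.3 -149.5]
```

View pics/crop0.png

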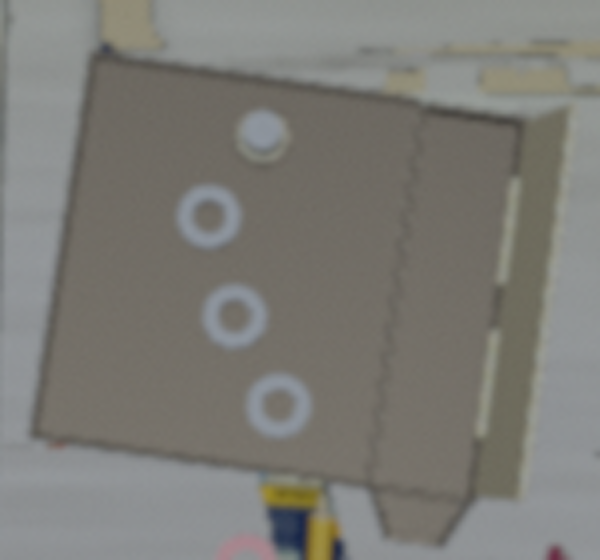

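View pics/crop1.png

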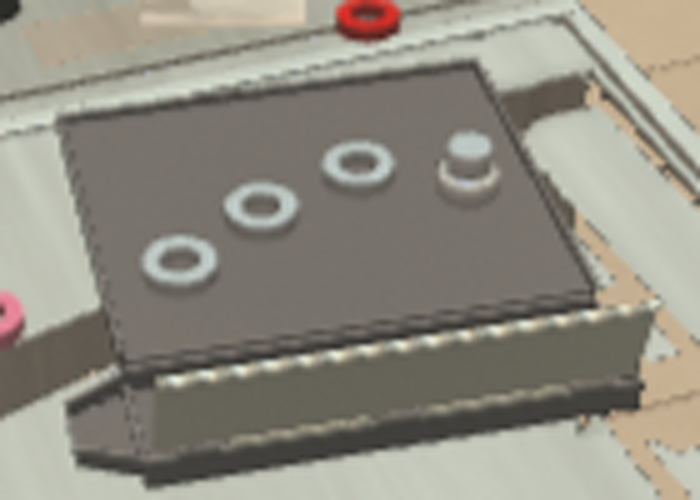

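```bash
cat >> h.py <<'E'
def fit(P,W):
    P,W=np.array(P,float),np.array(W)[:,:2];pc,wc=P.mean(0),W.mean(0);p,w=P-pc,W-wc
    th=np.arctan2((p[:,0]*w[:,1]-p[:,1]*w[:,0]).sum(),(p*w).sum())
    R=np.array([[np.cos(th),-np.sin(th)],[np.sin(th),np.cos(th)]]);return th,R,wc-R@pc
E
python3 - <<'E'
from h import *
f=lambda u,v,z:ray("top",(225+u/4-.4,115+v/4-.4),z)
W=[f(95,58,28),f(35,437,28),f(522,122,28),f(418,103,22),f(370,487,22)]
P=[(128,145),(-128,145),(128,-145),(124,-73),(-124,-73)]
th,R,o=fit(P,W);print(np.degrees(th),o);print(((np.array(W)[:,:2]-o)@R-P).round(1))
for n,c,z in[("r",(209,216),32),("r",(235,316),32),("r",(279,406),32),("aer",(263,137),40),("aertop",(263,130),53),("lidtop",(570,108),87),("lidtop",(520,498),87)]:
    w=f(*c,z)[:2];print(n,w.round(1),"tray",((w-o)@R).round(1))
for n,uv,z in[("bottle",(417,219),60),("cap",(405,240),37),("tape",(428,150),48),("carton",(148,190),62)]:
    w=ray("top",uv,z)[:2];print(n,w.round(1),"tray",((w-o)@R).round(1))
g=lambda u,v,z:ray("side",(220+u/5-.4,170+v/5-.4),z)
for n,c,z in[("r",(358,163),32),("r",(261,206),32),("r",(180,260),32)]:
    w=g(*c,z)[:2];print("side",w.round(1),((w-o)@R).round(1))
# lid edge from two views ends
for x in(-123,123):
  for ang in(1.7,1.8,1.9):
    w=R@np.array([x,-143+68*np.cos(ang)])+o;p=(*w,21+68*np.sin(ang))
    print(x,ang,(proj("top",p)-[225,115])*4,(proj("side",p)-[220,170])*5)
E
```

```text
-7.359661949979587 [ 535.28671132 -149.12068038]
[[-2.2 -4.1]
 [ 4.9 -2.9]
 [-5.5  6.1]
 [ 3.   1.9]
 [-0.3 -1.1]]
r [ 574.6 -101.4] tray [32.9 52.4]
r [ 510.2 -119. ] tray [-28.7  26.6]
r [ 453.1 -147.8] tray [-81.7  -9.2]
aer [ 624.6 -135.4] tray [86.9 25. ]
aertop [ 626.3 -135.4] tray [88.5 25.2]
lidtop [ 634.4 -322.6] tray [ 120.5 -159.4]
lidtop [ 396.8 -292.4] tray [-119.  -159.8]
bottle [ 448.4 -450. ] tray [ -47.7 -309.5]
cap [ 396.4 -426.4] tray [-102.3 -292.7]
tape [ 623.9 -483.3] tray [ 130.6 -320.1]
carton [511.8 218. ] tray [-70.4 361.1]
side [ 573.5 -100.8] [31.7 52.8]
side [ 509.4 -118.5] [-29.6  27. ]
side [ 453.3 -147.4] [-81.6  -8.8]
-123 1.7 [504.54427984 501.17141355] [145.34228652 363.91201696]
-123 1.8 [515.35146833 502.75401613] [148.09212286 375.26452833]
-123 1.9 [525.70525591 504.29008071] [150.86382913 387.57522633]
123 1.7 [556.90758629 100.13802579] [649.34950406 284.14748969]
123 1.8 [567.45766754 102.10999679] [654.072756   294.72866289]
123 1.9 [577.52935335 104.29801413] [658.59176789 306.26285541]
```

Both views agree on the ring positions to about 1 mm. The tray's yaw is about -7.4° and the lid is open about 1.85 rad. I'll move behind ring A with the fingers 2 cm apart along tray x, so they cradle the rim.

```bash
python3 -m creep '[{"slide":[33.4,-60.1,-10],"rotation":[0,0,-1.277]},{"slide":[33.4,-60.1,-10],"rotation":[0,0,-1.277]},{"slide":[33.4,-60.1,-10],"rotation":[0,0,-1.277]},{"slide":[33.4,-60.1,-10],"rotation":[0,0,-1.277]},{"slide":[33.4,-60.1,-10],"rotation":[0,0,-1.277]},{"slide":[33.4,-60.1,-10],"rotation":[0,0,-1.277]},{"slide":[33.4,-60.1,-10],"rotation":[0,0,-1.277]},{"slide":[33.4,-60.1,-10],"rotation":[0,0,-1.277]},{"slide":[33.4,-60.1,-10],"rotation":[0,0,-1.277]},{"slide":[33.4,-60.1,-10],"rotation":[0,0,-1.277]},{"slide":[33.4,-60.1,-10],"rotation":[0,0,-1.277]},{"slide":[33.4,-60.1,-10],"rotation":[0,0,-1.277]},{"slide":[33.4,-60.1,-10],"rotation":[0,0,-1.277]},{"slide":[33.4,-60.1,-10],"rotation":[0,0,-1.277]},{"slide":[33.4,-60.1,-10],"rotation":[0,0,-1.277]},{"slide":[33.4,-60.1,-10],"rotation":[0,0,-1.277]},{"slide":[33.4,-60.1,-10],"rotation":[0,0,-1.277]},{"slide":[33.4,-60.1,-10],"rotation":[0,0,-1.277]},{"slide":[33.4,-60.1,-10],"rotation":[0,0,-1.277]},{"slide":[33.4,-60.1,-10],"rotation":[0,0,-1.277]}]' 2.0 20
```

```text
clock: 1.77
ee_pos: [579.4, -53.4, 130.8]
tool_rot: [-179.9, -0.0, 82.6]
contact_force: [0.4, 0.6, -0.3]
gripper_width: 19.9
grasp_force: 0.0
```

```bash
python3 -m creep '[{"slide":[0,0,-4],"rotation":[0,0,0]},{"slide":[0,0,-8],"rotation":[0,0,0]},{"slide":[0,0,-10],"rotation":[0,0,0]},{"slide":[0,0,-10.5],"rotation":[0,0,0]},{"slide":[0,0,-10.5],"rotation":[0,0,0]},{"slide":[0,0,-10.5],"rotation":[0,0,0]},{"slide":[-0.09,-0.7,-10.5],"rotation":[0,0,0]},{"slide":[-0.18,-1.4,-10.5],"rotation":[0,0,0]},{"slide":[-0.27,-2.1,-10.5],"rotation":[0,0,0]},{"slide":[-0.36,-2.8,-10.5],"rotation":[0,0,0]},{"slide":[-0.45,-3.5,-10.5],"rotation":[0,0,0]},{"slide":[-0.54,-4.2,-10.5],"rotation":[0,0,0]},{"slide":[-0.63,-4.9,-10.5],"rotation":[0,0,0]},{"slide":[-0.72,-5.6,-10.5],"rotation":[0,0,0]}]'
python3 - <<'E'
from h import *
cv2.imwrite("pics/w1.png",ctrl.camera("wrist")[:,:,::-1])
E
```

```text
clock: 2.93
ee_pos: [572.8, -110.7, 26.3]
tool_rot: [-180.0, -0.0, 82.6]
contact_force: [1.0, -0.1, 1.0]
gripper_width: 19.9
grasp_force: 0.4
```

View pics/w1.png

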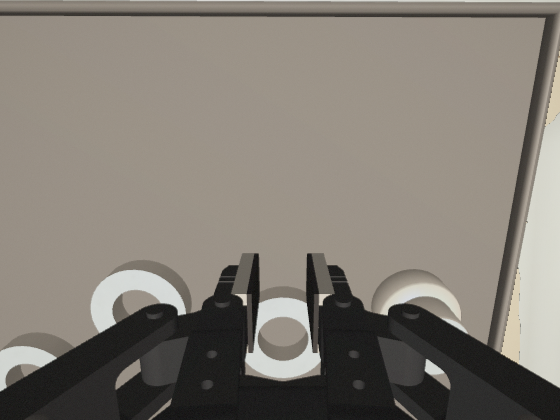

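The wrist view shows the ring (283,337) cradled centrally by both fingers. The aerator (415,300) and the next ring (138,305) are clear, and the tool is square to the rim. I'll continue over the edge.

```bash
python3 -m creep '[{"slide":[-0.09,-0.7,0],"rotation":[0,0,0]},{"slide":[-0.18,-1.4,0],"rotation":[0,0,0]},{"slide":[-0.27,-2.1,0],"rotation":[0,0,0]},{"slide":[-0.36,-2.8,0],"rotation":[0,0,0]},{"slide":[-0.45,-3.5,0],"rotation":[0,0,0]},{"slide":[-0.54,-4.2,0],"rotation":[0,0,0]},{"slide":[-0.63,-4.9,0],"rotation":[0,0,0]},{"slide":[-0.72,-5.6,0],"rotation":[0,0,0]},{"slide":[-0.81,-6.3,0],"rotation":[0,0,0]},{"slide":[-0.9,-7,0],"rotation":[0,0,0]},{"slide":[-0.97,-7.5,0],"rotation":[0,0,0]},{"slide":[-1.03,-8,0],"rotation":[0,0,0]},{"slide":[-1.1,-8.5,0],"rotation":[0,0,0]},{"slide":[-1.16,-9,0],"rotation":[0,0,0]},{"slide":[-1.23,-9.5,0],"rotation":[0,0,0]},{"slide":[-1.29,-10,0],"rotation":[0,0,0]},{"slide":[-1.36,-10.5,0],"rotation":[0,0,0]},{"slide":[-1.42,-11,0],"rotation":[0,0,0]},{"slide":[-1.48,-11.5,0],"rotation":[0,0,0]},{"slide":[-1.48,-11.5,0],"rotation":[0,0,0]}]'
```

```text
clock: 4.65
ee_pos: [558.1, -225.9, 26.3]
tool_rot: [180.0, 0.0, 82.6]
contact_force: [0.3, 0.4, 0.9]
gripper_width: 20.1
grasp_force: 0.0
```

```bash
python3 -m creep '[{"slide":[0,0,4],"rotation":[0,0,0]},{"slide":[-1.1,4,4],"rotation":[0,0,0]},{"slide":[-2.1,8,4],"rotation":[0,0,0]},{"slide":[-3.1,12,4],"rotation":[0,0,0]},{"slide":[-4.2,15.6,4],"rotation":[0,0,0]},{"slide":[-4.2,15.6,4],"rotation":[0,0,0]},{"slide":[-4.2,15.6,1],"rotation":[0,0,0]},{"slide":[-4.2,15.6,0],"rotation":[0,0,0]},{"slide":[-4.2,15.6,0],"rotation":[0,0,0]},{"slide":[-4.29,14.9,0],"rotation":[0,0,0]},{"slide":[-4.38,14.2,0],"rotation":[0,0,0]},{"slide":[-4.47,13.5,0],"rotation":[0,0,0]},{"slide":[-4.56,12.8,0],"rotation":[0,0,0]},{"slide":[-4.65,12.1,0],"rotation":[0,0,0]}]'
python3 - <<'E'
from h import *
a=ctrl.camera("top")[:,:,::-1];b=ctrl.camera("side")[:,:,::-1]
a=cv2.resize(a[115:255,225:375],None,fx=2.6,fy=2.6,interpolation=2);b=cv2.resize(b[150:290,210:360],None,fx=2.6,fy=2.6,interpolation=2)
cv2.imwrite("pics/t1.png",np.hstack([a,b]))
E
```

```text
clock: 5.82
ee_pos: [512.1, -105.2, 27.0]
tool_rot: [179.9, -0.0, 82.6]
contact_force: [0.1, 0.5, -0.5]
gripper_width: 20.3
grasp_force: 0.3
```

View pics/t1.png

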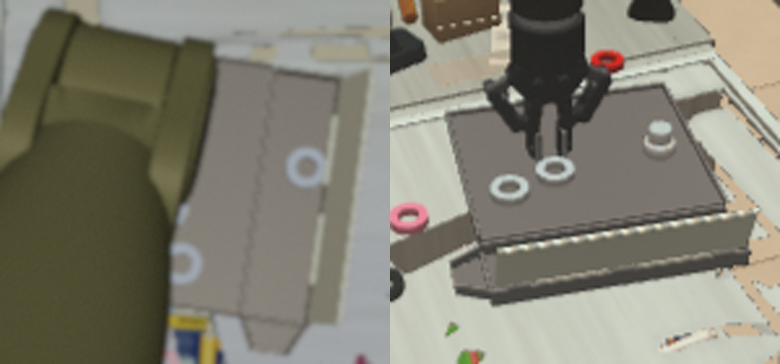

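The left half shows ring A lying in the trough at (305,167). The right half shows the fingers just behind ring B. I'll continue with B.

```bash
python3 -m creep '[{"slide":[-0.09,-0.7,0],"rotation":[0,0,0]},{"slide":[-0.18,-1.4,0],"rotation":[0,0,0]},{"slide":[-0.27,-2.1,0],"rotation":[0,0,0]},{"slide":[-0.36,-2.8,0],"rotation":[0,0,0]},{"slide":[-0.45,-3.5,0],"rotation":[0,0,0]},{"slide":[-0.54,-4.2,0],"rotation":[0,0,0]},{"slide":[-0.63,-4.9,0],"rotation":[0,0,0]},{"slide":[-0.72,-5.6,0],"rotation":[0,0,0]},{"slide":[-0.81,-6.3,0],"rotation":[0,0,0]},{"slide":[-0.9,-7,0],"rotation":[0,0,0]},{"slide":[-0.97,-7.5,0],"rotation":[0,0,0]},{"slide":[-1.03,-8,0],"rotation":[0,0,0]},{"slide":[-1.1,-8.5,0],"rotation":[0,0,0]},{"slide":[-1.16,-9,0],"rotation":[0,0,0]},{"slide":[-1.23,-9.5,0],"rotation":[0,0,0]},{"slide":[-1.29,-10,0],"rotation":[0,0,0]},{"slide":[-1.36,-10.5,0],"rotation":[0,0,0]},{"slide":[-1.42,-11,0],"rotation":[0,0,0]},{"slide":[-1.46,-11.3,0],"rotation":[0,0,0]},{"slide":[-1.46,-11.3,0],"rotation":[0,0,0]}]'
python3 - <<'E'
from h import *
s=ctrl.get_state()["ee_pos"];t=np.radians(-7.36);R=np.array([[np.cos(t),-np.sin(t)],[np.sin(t),np.cos(t)]]);o=np.array([535.3,-149.1])
print(s,(s[:2]-o)@R,R@[-81.7,40]+o-s[:2],R@[-81.7,-72]+o-s[:2])
E
```

```text
clock: 7.58
ee_pos: [497.0, -217.5, 26.3]
tool_rot: [180.0, 0.0, 82.6]
contact_force: [0.7, -0.1, 0.4]
gripper_width: 20.0
grasp_force: 0.1
[ 497.04958763 -217.53950282   26.29990832] [-29.16793838 -72.77562067] [-37.65231808 118.57597167] [-51.99988188   7.49875793]
```

```bash
python3 -m creep '[{"slide":[0,0,4],"rotation":[0,0,0]},{"slide":[-1.2,3.8,4],"rotation":[0,0,0]},{"slide":[-2.4,7.6,4],"rotation":[0,0,0]},{"slide":[-3.6,11.4,4],"rotation":[0,0,0]},{"slide":[-3.77,11.86,4],"rotation":[0,0,0]},{"slide":[-3.77,11.86,1],"rotation":[0,0,0]},{"slide":[-3.77,11.86,0],"rotation":[0,0,0]},{"slide":[-3.77,11.86,0],"rotation":[0,0,0]},{"slide":[-3.86,11.16,0],"rotation":[0,0,0]},{"slide":[-3.95,10.46,0],"rotation":[0,0,0]},{"slide":[-4.04,9.76,0],"rotation":[0,0,0]},{"slide":[-4.13,9.06,0],"rotation":[0,0,0]},{"slide":[-4.22,8.36,0],"rotation":[0,0,0]},{"slide":[-4.31,7.66,0],"rotation":[0,0,0]},{"slide":[-4.4,6.96,0],"rotation":[0,0,0]}]' && python3 -m creep '[{"slide":[-0.09,-0.7,0],"rotation":[0,0,0]},{"slide":[-0.18,-1.4,0],"rotation":[0,0,0]},{"slide":[-0.25,-1.9,0],"rotation":[0,0,0]},{"slide":[-0.31,-2.4,0],"rotation":[0,0,0]},{"slide":[-0.37,-2.9,0],"rotation":[0,0,0]},{"slide":[-0.43,-3.4,0],"rotation":[0,0,0]},{"slide":[-0.5,-3.9,0],"rotation":[0,0,0]},{"slide":[-0.57,-4.4,0],"rotation":[0,0,0]},{"slide":[-0.63,-4.9,0],"rotation":[0,0,0]},{"slide":[-0.7,-5.4,0],"rotation":[0,0,0]},{"slide":[-0.76,-5.9,0],"rotation":[0,0,0]},{"slide":[-0.8,-6.2,0],"rotation":[0,0,0]},{"slide":[-0.8,-6.2,0],"rotation":[0,0,0]},{"slide":[-0.8,-6.2,4],"rotation":[0,0,0]},{"slide":[-0.8,-6.2,8],"rotation":[0,0,0]},{"slide":[-0.8,-6.2,12],"rotation":[0,0,0]},{"slide":[-0.8,-6.2,16],"rotation":[0,0,0]},{"slide":[-0.8,-6.2,20],"rotation":[0,0,0]}]'
python3 - <<'E'
from h import *
a=ctrl.camera("top")[:,:,::-1];b=ctrl.camera("wrist")[:,:,::-1];print(ctrl.get_state()["ee_pos"])
a=cv2.resize(a[115:255,225:375],(390,364),interpolation=2);b=cv2.resize(b,(400,364))
cv2.imwrite("pics/t2.png",np.hstack([a,b]))
E
```

```text
clock: 8.83
ee_pos: [453.2, -148.3, 26.6]
tool_rot: [180.0, -0.0, 82.6]
contact_force: [-1.0, 1.3, 0.4]
gripper_width: 19.9
grasp_force: 0.4
clock: 10.33
ee_pos: [444.6, -208.9, 228.3]
tool_rot: [-180.0, -0.0, 82.6]
contact_force: [1.0, -0.2, 0.2]
gripper_width: 20.0
grasp_force: 0.0
[ 448.68485367 -210.79156414  233.21937699]
```

View pics/t2.png

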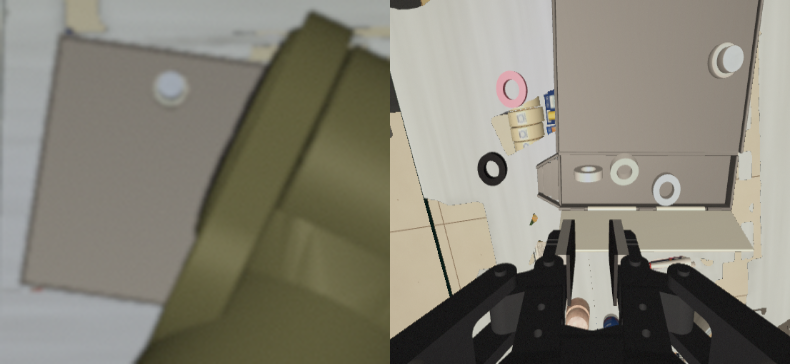

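Rings A (666,189) and B (624,171) look flat. Ring C (587,172) looks tilted or standing on edge, so I'll look closer.

Run:
```python
from h import *
s=ctrl.get_state();b=ctrl.camera("wrist")[:,:,::-1];cv2.imwrite("pics/wfull.png",b)
c=ctrl.camera("side")[:,:,::-1]
cv2.imwrite("pics/w2.png",np.hstack([cv2.resize(b[165:250,195:290],(450,400),interpolation=2),cv2.resize(c[200:290,215:295],(350,400),interpolation=2)]))
from scipy.spatial.transform import Rotation as Ro
print(s["ee_pos"],s["tool_rot"])
T=np.eye(4);T[:3,:3]=Ro.from_euler("xyz",s["tool_rot"],degrees=True).as_matrix();T[:3,3]=s["ee_pos"]
i=ctrl.camera_info("wrist");M=T@i["mount"];K=i["mtx"]
t=np.radians(-7.36);R=np.array([[np.cos(t),-np.sin(t)],[np.sin(t),np.cos(t)]]);o=np.array([535.3,-149.1])
g=cv2.cvtColor(b,cv2.COLOR_BGR2GRAY);hsv=cv2.cvtColor(b,cv2.COLOR_BGR2HSV)
# trough region mask
m=np.zeros_like(g);m[180:237,200:400]=((g>165)[180:237,200:400])*255
n,l,st,ce=cv2.connectedComponentsWithStats(m)
for k in range(1,n):
    if st[k,4]>40:
        d=M[:3,:3]@np.linalg.inv(K)@[*ce[k],1];p=M[:3,3]+d*(14-M[2,3])/d[2];print(st[k],ce[k].round(1),((p[:2]-o)@R).round(1))
```

```text
[ 448.68485367 -210.79156414  233.21937699] [179.3903495    0.19187442  82.61972989]
[200 180  25  57 487] [205.8 208.2] [-154.8 -106.6]
[308 183  41  32 724] [327.8 198.3] [-29.9 -96.7]
[268 193  19   5  74] [277.  194.8] [-81.7 -92.8]
[259 198  36  12 367] [276.6 203.8] [ -82.2 -102.3]
[369 202  31  35 616] [384.  219.5] [  29.5 -119.7]
```

View pics/w2.png

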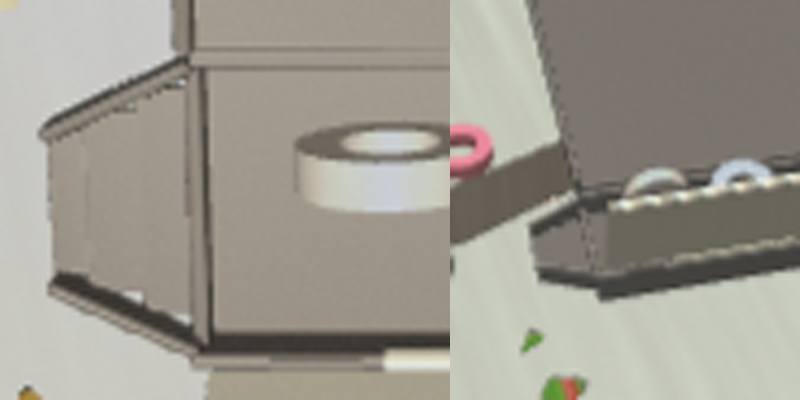

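Run:
```python
from h import *
from scipy.spatial.transform import Rotation as Ro
s=dict(ee_pos=[448.68485367,-210.79156414,233.21937699],tool_rot=[179.3903495,0.19187442,82.61972989])
T=np.eye(4);T[:3,:3]=Ro.from_euler("xyz",s["tool_rot"],degrees=True).as_matrix();T[:3,3]=s["ee_pos"]
i=ctrl.camera_info("wrist");Pw=i["mtx"]@np.linalg.inv(T@i["mount"])[:3]
j=ctrl.camera_info("side");Ps=j["mtx"]@j["camera_from_world"][:3]
t=np.radians(-7.36);R=np.array([[np.cos(t),-np.sin(t)],[np.sin(t),np.cos(t)]]);o=np.array([535.3,-149.1])
for n,w,sd in[("Bc",(327.8,198.3),(281.7,239.4)),("Cholec",(277,194.8),(261.5,241)),("Ctop",(277,206),(261.5,237.8))]:
    X=cv2.triangulatePoints(Pw,Ps,np.float64(w),np.float64(sd)).ravel();X=X[:3]/X[3];print(n,((X[:2]-o)@R).round(1),X[2].round(1))
# side-view silhouettes expected: lid edge line, floor visibility
for x in(-82,-30,30):
  for y,z in((-160,87),(-100,44),(-100,14),(-80,30),(-77,19)):
    w=R@[x,y]+o;q=Pw@[*w,z,1];print(x,y,z,"side",proj("side",(*w,z)).round(1),"wrist",(q[:2]/q[2]).round(1))
b=cv2.imread("pics/wfull.png")
cv2.imwrite("pics/w3.png",cv2.resize(b[170:245,250:410],(800,375),interpolation=2))
```

```text
Bc [-31.5 -92.7] 30.2
Cholec [-81.9 -88.4] 31.7
Ctop [-82.5 -95. ] 48.0
-82 -160 87 side [267.2 242.8] wrist [276.7 289.2]
-82 -100 44 side [262.4 240.3] wrist [276.6 209.8]
-82 -100 14 side [262.7 249.3] wrist [276.7 201.6]
-82 -80 30 side [260.9 239.4] wrist [276.5 185.8]
-82 -77 19 side [260.8 241.9] wrist [276.6 180.5]
-30 -160 87 side [289.  239.3] wrist [336.  288.8]
-30 -100 44 side [282.8 237. ] wrist [331.6 209.5]
-30 -100 14 side [282.8 246. ] wrist [327.5 201.4]
-30 -80 30 side [280.9 236.2] wrist [330.3 185.6]
-30 -77 19 side [280.7 238.8] wrist [328.9 180.3]
30 -160 87 side [313.7 235.4] wrist [404.2 288.4]
30 -100 44 side [306.  233.4] wrist [394.9 209.2]
30 -100 14 side [305.6 242.4] wrist [386.  201.1]
30 -80 30 side [303.7 232.6] wrist [392.2 185.4]
30 -77 19 side [303.2 235.2] wrist [389.2 180.1]
```

View pics/w3.png

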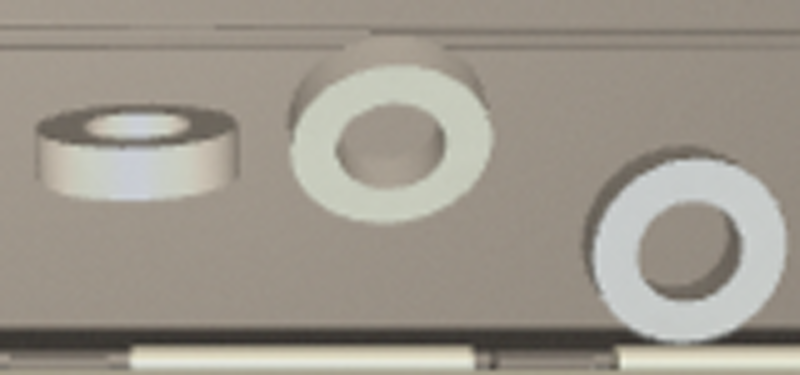

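B is leaning on the deck edge, C is standing on edge, and A is flat. I'll tip C toward the hinge side with both fingertips at z≈34.

```bash
python3 -m creep '[{"slide":[0.28,2.18,-4],"rotation":[0,0,0]},{"slide":[0.28,2.18,-8],"rotation":[0,0,0]},{"slide":[0.28,2.18,-12],"rotation":[0,0,0]},{"slide":[0.28,2.18,-16],"rotation":[0,0,0]},{"slide":[0.28,2.18,-19.2],"rotation":[0,0,0]},{"slide":[0.28,2.18,-19.2],"rotation":[0,0,0]},{"slide":[0.22,1.69,-19.2],"rotation":[0,0,0]},{"slide":[0.15,1.19,-19.2],"rotation":[0,0,0]},{"slide":[0.09,0.69,-19.2],"rotation":[0,0,0]},{"slide":[0.03,0.2,-19.2],"rotation":[0,0,0]},{"slide":[-0.03,-0.2,-19.2],"rotation":[0,0,0]},{"slide":[-0.08,-0.6,-19.2],"rotation":[0,0,0]},{"slide":[-0.13,-0.99,-19.2],"rotation":[0,0,0]},{"slide":[-0.18,-1.39,-19.2],"rotation":[0,0,0]},{"slide":[-0.23,-1.79,-19.2],"rotation":[0,0,0]},{"slide":[-0.28,-2.18,-19.2],"rotation":[0,0,0]},{"slide":[-0.32,-2.48,-19.2],"rotation":[0,0,0]},{"slide":[-0.32,-2.48,-19.2],"rotation":[0,0,0]},{"slide":[-0.32,-2.48,-19.2],"rotation":[0,0,0]}]'
python3 - <<'E'
from h import *
s=ctrl.get_state()["ee_pos"];t=np.radians(-7.36);R=np.array([[np.cos(t),-np.sin(t)],[np.sin(t),np.cos(t)]]);o=np.array([535.3,-149.1])
print((s[:2]-o)@R,R@[-30,-50]+o-s[:2],R@[-30,-86]+o-s[:2])
E
```

```text
clock: 12.12
ee_pos: [441.8, -234.1, 34.2]
tool_rot: [-180.0, -0.0, 82.6]
contact_force: [-0.4, -0.0, 0.6]
gripper_width: 19.9
grasp_force: 0.0
[-81.8802499  -96.30726477] [57.3849111  39.27970314] [52.77319417  3.576313  ]
```

```bash
python3 -m creep '[{"slide":[0,0,4],"rotation":[0,0,0]},{"slide":[2.9,2,4],"rotation":[0,0,0]},{"slide":[5.74,3.93,4],"rotation":[0,0,0]},{"slide":[5.74,3.93,0],"rotation":[0,0,0]},{"slide":[5.74,3.93,-0.95],"rotation":[0,0,0]},{"slide":[5.74,3.93,-0.95],"rotation":[0,0,0]},{"slide":[5.67,3.43,-0.95],"rotation":[0,0,0]},{"slide":[5.61,2.94,-0.95],"rotation":[0,0,0]},{"slide":[5.55,2.44,-0.95],"rotation":[0,0,0]},{"slide":[5.48,1.95,-0.95],"rotation":[0,0,0]},{"slide":[5.42,1.45,-0.95],"rotation":[0,0,0]},{"slide":[5.36,0.95,-0.95],"rotation":[0,0,0]},{"slide":[5.3,0.5,-0.95],"rotation":[0,0,0]},{"slide":[5.27,0.26,-0.95],"rotation":[0,0,0]},{"slide":[5.27,0.26,-0.95],"rotation":[0,0,0]}]' && python3 -m creep '[{"slide":[0,0,4],"rotation":[0,0,0]},{"slide":[0,0,8],"rotation":[0,0,0]},{"slide":[0,0,12],"rotation":[0,0,0]},{"slide":[0,0.5,16],"rotation":[0,0,0]},{"slide":[0,1,20],"rotation":[0,0,0]},{"slide":[0,1,20],"rotation":[0,0,0]},{"slide":[0,1,20],"rotation":[0,0,0]}]'
python3 - <<'E'
from h import *
b=ctrl.camera("wrist")[:,:,::-1];cv2.imwrite("pics/wfull2.png",b);c=ctrl.camera("side")[:,:,::-1]
cv2.imwrite("pics/w4.png",np.vstack([cv2.resize(b[160:250,170:400],(800,313),interpolation=2),cv2.resize(c[205:275,230:350],(480,280),interpolation=2)[:,:,:] if 0 else cv2.copyMakeBorder(cv2.resize(c[205:275,230:350],(480,280),interpolation=2),0,0,0,320,cv2.BORDER_CONSTANT)]))
E
```

```text
clock: 13.37
ee_pos: [494.5, -232.1, 24.8]
tool_rot: [180.0, 0.0, 82.6]
contact_force: [-0.2, 0.3, 0.9]
gripper_width: 19.9
grasp_force: 0.0
clock: 13.95
ee_pos: [496.5, -221.9, 227.8]
tool_rot: [179.7, 0.1, 82.6]
contact_force: [-0.3, 0.6, 0.2]
gripper_width: 20.1
grasp_force: 0.0
```

View pics/w4.png

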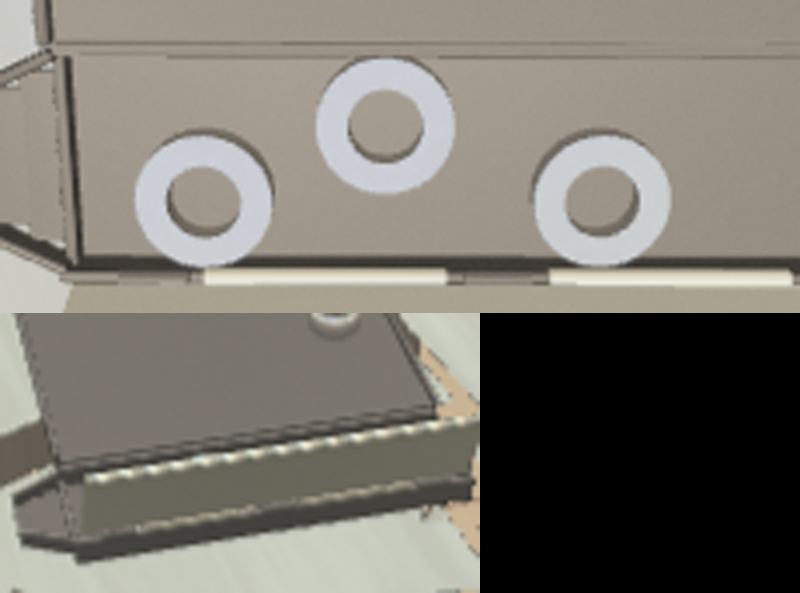

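All three rings now show full round faces at (204,200), (386,125) and (602,200), so they lie flat and apart. The aerator is untouched. Next I'll shut the fingers, go outside the lid and fold it.

```bash
python3 -m creep '[{"slide":[0.5,-4,0],"rotation":[0,0,0]},{"slide":[1,-8,0],"rotation":[0,0,0]},{"slide":[1.58,-12.04,0],"rotation":[0,0,0]},{"slide":[1.58,-12.04,0],"rotation":[0,0,0]},{"slide":[1.58,-12.04,-4],"rotation":[0,0,0]},{"slide":[1.58,-12.04,-8],"rotation":[0,0,0]},{"slide":[1.58,-12.04,-12],"rotation":[0,0,0]},{"slide":[1.58,-12.04,-15.5],"rotation":[0,0,0]},{"slide":[1.58,-12.04,-15.5],"rotation":[0,0,0]},{"slide":[1.58,-12.04,-15.5],"rotation":[0,0,0]},{"slide":[1.58,-12.04,-15.5],"rotation":[0,0,0]}]' 0
python3 - <<'E'
from h import *
s=ctrl.get_state()["ee_pos"];t=np.radians(-7.36);R=np.array([[np.cos(t),-np.sin(t)],[np.sin(t),np.cos(t)]]);o=np.array([535.3,-149.1])
print((s[:2]-o)@R)
for y,z in((-175,70),(-155.5,71),(-142,69.6),(-128.3,63.9),(-116.7,54.4),(-108.5,41.8),(-105.3,32.4),(-100,24),(-95,21.5)):print(y,((np.array([*(R@[0,y]+o),z])-s)/10).round(2))
E
```

```text
clock: 14.97
ee_pos: [510.7, -342.0, 70.7]
tool_rot: [180.0, 0.0, 82.6]
contact_force: [1.6, -1.0, 0.2]
gripper_width: 0.1
grasp_force: 0.0
[   0.2947843  -194.41691816]
-175 [ 0.22  1.93 -0.07]
-155.5 [0.47 3.86 0.03]
-142 [ 0.64  5.2  -0.11]
-128.3 [ 0.82  6.56 -0.68]
-116.7 [ 0.97  7.71 -1.63]
-108.5 [ 1.07  8.52 -2.89]
-105.3 [ 1.11  8.84 -3.83]
-100 [ 1.18  9.37 -4.67]
-95 [ 1.24  9.86 -4.92]
```

```bash
python3 -m creep '[{"slide":[0.11,0.97,-0.1],"rotation":[0,0,0]},{"slide":[0.22,1.93,-0.1],"rotation":[0,0,0]},{"slide":[0.3,2.6,0],"rotation":[0,0,0]},{"slide":[0.38,3.2,0],"rotation":[0,0,0]},{"slide":[0.47,3.86,0],"rotation":[0,0,0]},{"slide":[0.55,4.5,0],"rotation":[0,0,0]},{"slide":[0.64,5.2,-0.1],"rotation":[0,0,0]},{"slide":[0.73,5.9,-0.4],"rotation":[0,0,0]},{"slide":[0.82,6.56,-0.7],"rotation":[0,0,0]},{"slide":[0.9,7.15,-1.15],"rotation":[0,0,0]},{"slide":[0.97,7.71,-1.63],"rotation":[0,0,0]},{"slide":[1.02,8.1,-2.2],"rotation":[0,0,0]},{"slide":[1.07,8.5,-2.9],"rotation":[0,0,0]},{"slide":[1.09,8.7,-3.4],"rotation":[0,0,0]},{"slide":[1.11,8.84,-3.85],"rotation":[0,0,0]},{"slide":[1.15,9.1,-4.2],"rotation":[0,0,0]},{"slide":[1.15,9.1,-4.2],"rotation":[0,0,0]}]'
```

```text
clock: 16.38
ee_pos: [521.2, -250.3, 26.7]
tool_rot: [-179.9, -0.0, 82.6]
contact_force: [-0.9, 0.2, 0.5]
gripper_width: 0.0
grasp_force: 0.0
```

```bash
python3 -m creep '[{"slide":[0.06,0.5,-0.2],"rotation":[0,0,0]},{"slide":[0.12,1,-0.3],"rotation":[0,0,0]},{"slide":[0.12,1,-0.4],"rotation":[0,0,0]},{"slide":[0.12,1,-0.45],"rotation":[0,0,0]},{"slide":[0.12,1,-0.5],"rotation":[0,0,0]},{"slide":[0.12,1,-0.5],"rotation":[0,0,0]}]'
```

```text
clock: 16.88
ee_pos: [523.1, -240.9, 22.9]
tool_rot: [180.0, 0.0, 82.6]
contact_force: [0.4, 0.2, 0.7]
gripper_width: -0.2
grasp_force: 0.0
```

```bash
python3 -m creep '[{"slide":[0,0,-0.1],"rotation":[0,0,0]},{"slide":[0,0,-0.15],"rotation":[0,0,0]},{"slide":[0,0,-0.2],"rotation":[0,0,0]},{"slide":[0,0,-0.2],"rotation":[0,0,0]}]'
```

```text
clock: 17.22
ee_pos: [523.3, -241.0, 22.0]
tool_rot: [180.0, 0.0, 82.6]
contact_force: [-4.5, 2.5, 8.7]
gripper_width: 0.0
grasp_force: 5.1
```

Contact at 8.7 N with the tip at z = 22.0, which is flush with the deck. I'll retreat and check numerically.

```bash
python3 -m creep '[{"slide":[0,0,1],"rotation":[0,0,0]},{"slide":[0,0,4],"rotation":[0,0,0]},{"slide":[0,0,8],"rotation":[0,0,0]},{"slide":[0,0,12],"rotation":[0,0,0]},{"slide":[0,0,16],"rotation":[0,0,0]},{"slide":[0,3,20],"rotation":[0,0,0]},{"slide":[-1,7,20],"rotation":[0,0,0]},{"slide":[-2,11,20],"rotation":[0,0,0]},{"slide":[-4,14,20],"rotation":[0,0,0]},{"slide":[-6,18,20],"rotation":[0,0,0]},{"slide":[-8,22,20],"rotation":[0,0,0]},{"slide":[-10,26,20],"rotation":[0,0,0]},{"slide":[-12,30,20],"rotation":[0,0,0]},{"slide":[-14,34,20],"rotation":[0,0,0]},{"slide":[-15,38,20],"rotation":[0,0,0]},{"slide":[-15,41,20],"rotation":[0,0,0]},{"slide":[-15,41,20],"rotation":[0,0,0]},{"slide":[-15,41,20],"rotation":[0,0,0]}]'
python3 - <<'E'
from h import *
t=np.radians(-7.36);R=np.array([[np.cos(t),-np.sin(t)],[np.sin(t),np.cos(t)]]);o=np.array([535.3,-149.1])
im={n:ctrl.camera(n) for n in("top","side")}
im0={n:cv2.imread(f"pics/{n}0.png")[:,:,::-1] for n in im}
for n in im:
  # profile across y at several x, plane z=22
  for x in(-110,-80,0,80,110):
    print(n,x,[int(im[n][tuple(int(round(k)) for k in proj(n,(*(R@[x,y]+o),22))[::-1])].mean()) for y in range(-170,-50,6)])
  d=np.abs(im[n].astype(int)-im0[n]).max(2)
  for nm,p in dict(aer=(88,25),bottle=(-48,-310),cap=(-102,-293),tape=(131,-320)).items():
    u,v=proj(n,(*(R@p+o),25)).round().astype(int);print(n,nm,d[v-9:v+10,u-9:u+10].mean().round(1))
# lid free edge/side edges in top: bright mask
g=cv2.cvtColor(im["side"],cv2.COLOR_RGB2GRAY)
for x in(-123,123):
  for y,z in((-75,22),(-143,22)):print(x,y,proj("side",(*(R@[x,y]+o),z)).round(1),proj("top",(*(R@[x,y]+o),z)).round(1))
m=(cv2.cvtColor(im["top"],cv2.COLOR_RGB2GRAY)>0).astype(np.uint8)
E
```

```text
clock: 18.72
ee_pos: [372.7, 171.2, 221.3]
tool_rot: [180.0, -0.0, 82.9]
contact_force: [-0.3, -0.5, -0.2]
gripper_width: 0.2
grasp_force: 0.0
top -110 [145, 145, 146, 147, 142, 129, 169, 173, 172, 173, 173, 173, 174, 174, 174, 171, 147, 113, 115, 115]
top -80 [147, 147, 147, 148, 151, 154, 169, 173, 172, 173, 173, 173, 174, 173, 173, 172, 126, 112, 115, 114]
top 0 [150, 151, 150, 150, 123, 117, 166, 172, 172, 173, 172, 172, 172, 172, 173, 169, 148, 108, 109, 110]
top 80 [144, 143, 144, 143, 152, 160, 168, 171, 171, 171, 171, 171, 171, 171, 171, 167, 139, 108, 106, 106]
top 110 [138, 140, 140, 143, 125, 113, 170, 170, 170, 171, 171, 170, 171, 171, 171, 167, 118, 103, 104, 105]
top aer 1.9
top bottle 2.0
top cap 2.0
top tape 2.0
side -110 [190, 111, 68, 68, 89, 156, 225, 224, 224, 223, 224, 223, 223, 223, 224, 214, 162, 116, 116, 116]
side -80 [192, 112, 67, 68, 130, 225, 226, 224, 224, 224, 224, 223, 224, 224, 223, 223, 194, 106, 115, 116]
side 0 [193, 135, 68, 67, 75, 152, 226, 224, 224, 224, 224, 224, 223, 223, 223, 213, 206, 118, 115, 115]
side 80 [187, 166, 68, 72, 115, 224, 226, 224, 224, 224, 224, 224, 224, 224, 224, 212, 155, 118, 116, 116]
side 110 [164, 132, 68, 68, 80, 162, 224, 224, 224, 224, 223, 223, 223, 223, 223, 215, 198, 116, 117, 117]
side aer 1.3
side bottle 1.7
side cap 0.9
side tape 1.0
-123 -75 [244.7 243. ] [317.5 235.9]
-123 -143 [249.6 261.2] [343.9 239.7]
123 -75 [337.2 228.4] [330.4 142.1]
123 -143 [346.3 245.2] [356.3 145.6]
```

The lid reads as uniform white from tray y = -140 to -77 in both views, so it is flat and shut. The aerator and the right-hand bystanders are unchanged.

```bash
python3 -c "
from station import ctrl
print(ctrl.sign_off())"
```

```text
the job is handed in; nothing more can be done
None
```

The three rings lie flat side by side in the trough under the shut lid, the aerator and the checked bystanders (bottle, cap, tape roll) have not moved, and the job is handed in at about 19 s; the left-hand carton was not compared, though the arm stayed well above it.

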